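# Wake the kitchen scale and zero it under the bowl

## Task

The kitchen scale has gone to sleep with an empty bowl on it. With the fingertips press the large round button gently down to wake the scale and let it come up again, then press the long bar button the same way to zero it, and withdraw. Leave the small square button, the steel weighing plate, the bowl and everything else on the counter untouched, and do not push the buttons hard.

Things in the scene. Friction and masses are not known exactly. Their poses are not given: they have to be found in the camera images.
- scale: flat black kitchen scale, 270 (x) x 240 (y) x 26 mm high, fixed to the counter; origin at the middle of its underside, z up. Its -x edge is the control strip, at about the robot's side: three white buttons in a row along the scale's y, centres 107 mm from the origin towards -x and at y = -70, 0 and +70 mm (which button is where varies). A blank green display lies between buttons and plate.
- pan: the scale's square-cornered steel weighing plate, 180 (x) x 225 (y) mm, centred 38 mm to +x of the scale's origin, its top 35 mm above the work surface; its nearest edge is 55 mm from the line of the button centres. This body's origin lies 26 mm above the work surface under the plate's middle. Do not touch it.
- power_key: wake button: the large round white cap, 30 mm in diameter. Body origin: middle of the underside of its thin grey surround, on the scale's control strip (26 mm above the work surface); z up. The untouched cap's flat top lies 11 mm above this origin (37 mm above the work surface). The cap's place in the row of three changes from start to start.
- tare_key: zero button: the long white bar, 50 mm along the scale's y and 17 mm along its x. Body origin: middle of the underside of its thin grey surround, on the scale's control strip (26 mm above the work surface); z up. The untouched cap's flat top lies 11 mm above this origin (37 mm above the work surface). The cap's place in the row of three changes from start to start.
- unit_key: units button, to be left alone: the small square white cap, 14 x 14 mm. Body origin: middle of the underside of its thin grey surround, on the scale's control strip (26 mm above the work surface); z up. The untouched cap's flat top lies 11 mm above this origin (37 mm above the work surface). The cap's place in the row of three changes from start to start.
- power (a joint): round wake button: how far the cap is pressed down, in m; 0 = up, 0.006 = fully down; it counts as pressed from 0.003. A spring (about 0.5 N at the start of the stroke, 4 N at the bottom) lifts it again when let go. A push over 20 N on it is too hard.
- tare (a joint): long bar zero button: how far the cap is pressed down, in m; 0 = up, 0.006 = fully down; it counts as pressed from 0.003. A spring (about 0.5 N at the start of the stroke, 4 N at the bottom) lifts it again when let go. A push over 20 N on it is too hard.
- unit (a joint): small square units button: how far the cap is pressed down, in m; 0 = up, 0.006 = fully down; it counts as pressed from 0.003. A spring (about 0.5 N at the start of the stroke, 4 N at the bottom) lifts it again when let go. A push over 20 N on it is too hard.
- bowl: empty shallow white bowl, 156 mm across and 42 mm high, standing loose on the weighing plate (rim 77 mm above the work surface); origin under its middle. Do not touch it.
- jar: bystander: closed amber jar, 60 mm across, 85 mm high, beside the control strip's +y end (about 190 mm from the scale's middle); origin under its middle
- mug: bystander: blue mug, 76 mm across, 85 mm high, on the scale's -y side; origin under its middle
- spoon: bystander: wooden spoon 200 mm long lying between scale and robot; origin on its underside
- cup: bystander: small steel cup, 56 mm across, 40 mm high, beside the control strip's -y end; origin under its middle
- mill: bystander: turned dark wood pepper mill, 54 mm across, 120 mm high, on the scale's +y side; origin under its middle
There are look-alikes about, which are no part of the job. What is meant by the bowl is not black, and is the larger of those in its own colour.

How it is judged:
By the outcome, as a careful person would: the job done as asked, in the order asked, and still so for the second after the job is handed in, with the robot touching nothing.
It also fails if it takes over 43 s, if anything falls off the work surface, if the arm or the gripper's body presses on something with over 40 N, if the wrist force passes 120 N, or if a joint passes its speed limit or range.

## Robot

A 7-joint arm with a two-finger parallel gripper is mounted at the origin on the work surface. World frame = base frame: x ahead of the robot, y to its left, z up, the work surface at z = 0. Lengths are in m, angles in rad, forces in N, time in s.
With the tool pointing down it reaches from about 0.425 to 0.875 m from the base axis. Payload 8.4 kg.
Tool frame: the origin (TCP) lies on the centre line of the jaws, within the pads' length; the fingertips stand 11 mm ahead of it and the grasp point (between the pads) lies 8 mm behind it (env.nose_length is the distance from the TCP to the fingertips, in m); z points along the fingers, y is the direction in which the jaws open and shut (so a half turn about z gives the same grasp; the last joint's range is limited). The gripper opens to 87 mm and grips with 3 to 60 N. Pads are 19 mm wide; open, the fingers measure 117 mm over their backs; the gripper's body (75 mm by 190 mm) begins 51 mm behind the grasp point.
Start: joints at [-1.444, 0.333, 0.04, 1.465, -0.013, 1.343, -0.059], TCP at [0.146, 0.633, 0.234] pointing down, gripper open.
Joint ranges: [-2.58, 2.58], [-0.38, 2.09], [-1.3, 1.39], [0.25, 2.4], [-1.5, 4.64], [0.08, 2.09], [-2.65, 2.65]. Speed limits (rad/s): [2.22, 2.22, 2.79, 2.79, 3.14, 3.14, 3.14].

## Interface

Orientations are given as a 3x3 rotation matrix whose columns are the frame's x, y, z axes.
In Python, from plant import env, imaging, workorder gives the robot as it stands.
- The arm moves only by the shell command python3 -m creep 'ROWS' [FORCE]. ROWS is JSON, a list of rows, each a list of 3 entries, a list of its own where there are three numbers: the turn, a rotation vector about the world's x, y, z in degrees, then the shift along the world's x, y, z in m, then the closure, from 0 (fully open) to 1 (shut). In form: [[[rx, ry, rz], [tx, ty, tz], claw], ...]. A call has 1 to 12 rows; each row shifts and turns the commanded pose from where the row before left it; what a row does not reach is not made up. A row lasts 1/12 s, in which the tool goes at most 41.7 mm and 7.16 degrees, less where a joint would pass 70% of its speed; a pose out of reach is approached as far as the arm can. A call is refused whole if a number of a shift passes 0.0417 or a number of a turn 7.16, either way. A call with a gripper value outside its range is refused whole. The fingers move at their own pace and stop on an object; FORCE is the grip in N (left out, the last holds). Time passes only in rows, so rows that do not move let the fingers close. It gives the time, the measured TCP pose, the force and the opening at its end, in the units of the state.
- env.read_state(): the state, without advancing time (a new reading comes with each control period).
- imaging.grab_frame(name): name is "side" or "top" or "wrist"; returns the picture (384x512x3 uint8, red, green, blue); there is no depth.
- imaging.camera_info(name): a dict with "K" (3x3 intrinsics, pixels), "camera_from_world" (4x4, takes a point from world to camera coordinates). Camera axes: x right, y down, z forward; pixel columns grow to the right and rows downward; lengths in m; the calibration is good to about 2 mm. A picture is of the moment at which its call begins: read the wrist's pose just before it. camera_info takes no time and is no camera call; for the wrist camera it gives the pose at the moment of the call.
- workorder.sign_off(): hands the job in, once; it reports no verdict.
The state is a dict: "time": time; "joint_pos": joint angles; "joint_vel": joint speeds; "effort": joint torques, N m; "position": TCP position; "ee_rot": TCP orientation; "ft_force": force on the tool from outside, world axes, zero at the start; "moment": the same for the moment, N m; "grip_width": finger opening in m.
Only numpy, scipy, OpenCV 4.12 (cv2) and the standard library are available. Lean on these libraries where they do the work, as an engineer would, in place of code of your own. Each camera call takes 0.05 s, during which the arm holds its last target.

## Working session

There is one attempt and no reset: what is moved stays moved. The work goes in short steps, Python scripts to look and compute and a shell command to move; the robot and the scene stay as the last step left them, time stands still between calls to the robot, and variables do not carry over. Pictures are saved under pics/ and viewed, and the job is handed in when it is done.

```bash
mkdir -p pics; python3 - <<'E'
from plant import env, imaging
import cv2
s=env.read_state(); print(s['time'],s['position'],s['ee_rot'],s['ft_force'],s['grip_width'])
for n in ("top","side"):
    cv2.imwrite(f"pics/{n}0.png",cv2.cvtColor(imaging.grab_frame(n),cv2.COLOR_RGB2BGR))
E
```

```text
0.0 [0.14545206 0.63303439 0.23263439] [[-9.74607921e-01  2.23918143e-01 -2.55558214e-04]
 [ 2.23918257e-01  9.74606531e-01 -1.65031952e-03]
 [-1.20467779e-04 -1.66563863e-03 -9.99998606e-01]] [-0.49483183  0.57700658  0.26739587] 0.08706586952368095
```

View pics/top0.png

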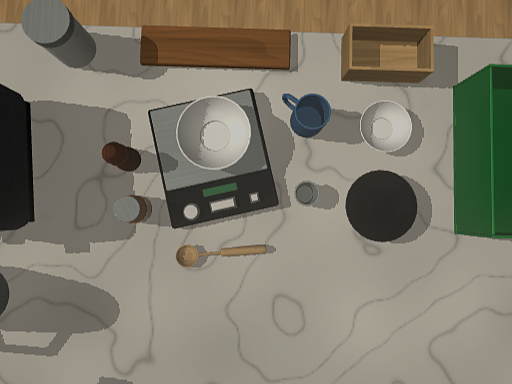

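View pics/side0.png

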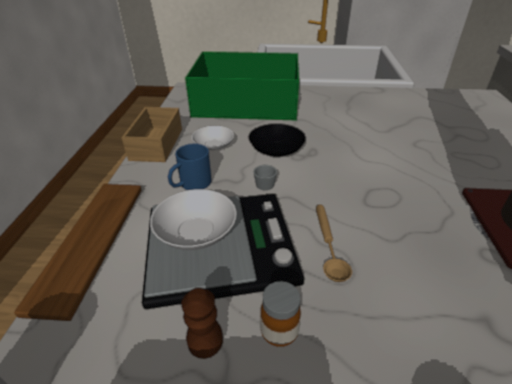

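The top view shows the round button near (191,212), the bar near (222,205) and the square near (254,198). I'll enlarge that area to measure them.

```bash
python3 - <<'E'
import cv2
i=cv2.imread("pics/top0.png")[170:235,160:285]
cv2.imwrite("pics/topcrop.png",cv2.resize(i,None,fx=6,fy=6,interpolation=cv2.INTER_CUBIC))
E
cat > h.py <<'E'
import numpy as np
from plant import env, imaging
def ray(name,u,v,z,info=None):
    c=info or imaging.camera_info(name); K=np.array(c["K"]);T=np.array(c["camera_from_world"])
    R=T[:3,:3];o=-R.T@T[:3,3];d=R.T@np.linalg.solve(K,[u,v,1]); return o+d*(z-o[2])/d[2]
E
python3 - <<'E'
from h import *
for n,u,v in (("round",191,212),("bar",222,205),("sq",254,198)): print(n,ray("top",u,v,.037))
for u,v in ((149,110),(251,90),(278,205),(174,227)): print(ray("top",u,v,.026))
print(ray("top",131,208,.085),ray("top",306,193,.04), ray("top",186,255,.01),ray("top",265,249,.01))
c=imaging.camera_info("wrist"); print(c["K"]); print(np.linalg.inv(c["camera_from_world"]))
E
```

```text
round [0.5212928  0.13640774 0.037     ]
bar [0.53801603 0.07062778 0.037     ]
sq [0.55487027 0.00241065 0.037     ]
[0.7430908  0.23889685 0.026     ]
[0.79485573 0.01526111 0.026     ]
[ 0.5414114  -0.05040021  0.026     ]
[0.48787787 0.17365085 0.026     ]
[0.52649394 0.24918121 0.085     ] [ 0.56849423 -0.10886816  0.04      ] [0.42656856 0.14816746 0.01      ] [ 0.44401882 -0.02513016  0.01      ]
[[323.40987284   0.         251.93138861]
 [  0.         323.40987284 196.02431971]
 [  0.           0.           1.        ]]
[[ 0.22248331  0.94502831  0.23963029  0.08022993]
 [ 0.97493321 -0.21501952 -0.05719994  0.64721843]
 [-0.00253037  0.24634956 -0.96917774  0.38257764]
 [ 0.          0.          0.          1.        ]]
```

View pics/topcrop.png

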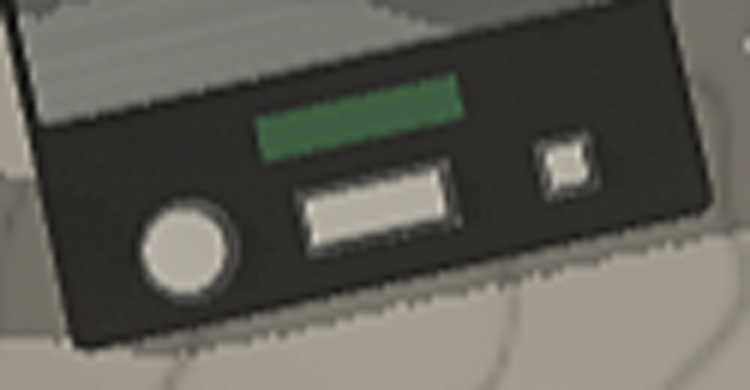

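Refined crop centres are round (190.4,211.1), bar (222.1,204.3) and square (253.9,197.1), with the scale yawed about +14°. I'll approach above the round button, shut the fingers and turn about +27°.

```bash
python3 -m creep '[[[0,0,2.25],[0.021,-0.0275,0],1],[[0,0,2.25],[0.021,-0.0275,0],1],[[0,0,2.25],[0.021,-0.0275,0],1],[[0,0,2.25],[0.021,-0.0275,0],1],[[0,0,2.25],[0.021,-0.0275,0],1],[[0,0,2.25],[0.021,-0.0275,0],1],[[0,0,2.25],[0.021,-0.0275,0],1],[[0,0,2.25],[0.021,-0.0275,0],1],[[0,0,2.25],[0.021,-0.0275,0],1],[[0,0,2.25],[0.021,-0.0275,0],1],[[0,0,2.25],[0.021,-0.0275,0],1],[[0,0,2.25],[0.021,-0.0275,0],1]]' 20
python3 -m creep '[[[0,0,0],[0.021,-0.0275,-0.005],1],[[0,0,0],[0.021,-0.0275,-0.005],1],[[0,0,0],[0.021,-0.0275,-0.005],1],[[0,0,0],[0.021,-0.0275,-0.005],1],[[0,0,0],[0.021,-0.0275,-0.005],1],[[0,0,0],[0.021,-0.0275,-0.005],1],[[0,0,0],[0,0,0],1],[[0,0,0],[0,0,0],1]]'
python3 - <<'E'
from h import *
import cv2
for n,u,v in (("round",190.4,211.1),("bar",222.1,204.3),("sq",253.9,197.1)): print(n,ray("top",u,v,.037))
s=env.read_state(); print(s['time'],s['position'],s['ee_rot'],s['ft_force'],s['grip_width'])
c=imaging.camera_info("wrist"); np.savez("w1.npz",K=c["K"],T=c["camera_from_world"])
i=cv2.cvtColor(imaging.grab_frame("wrist"),cv2.COLOR_RGB2BGR); cv2.imwrite("pics/w1.png",i)
E
```

```text
time: 1.1
position: [0.3981, 0.3018, 0.2334]
ee_rot: [[-0.97, -0.245, -0.0], [-0.245, 0.97, -0.0], [0.0, 0.0, -1.0]]
ft_force: [0.9, 1.2, 0.1]
grip_width: 0.0148
time: 1.77
position: [0.5241, 0.1361, 0.2029]
ee_rot: [[-0.971, -0.239, -0.001], [-0.239, 0.971, -0.001], [0.001, -0.001, -1.0]]
ft_force: [0.1, 1.5, 0.4]
grip_width: 0.0005
round [0.52317993 0.13776031 0.037     ]
bar [0.53952106 0.07046128 0.037     ]
sq [0.55679913 0.0026766  0.037     ]
1.7667 [0.52408773 0.13612762 0.20291267] [[-9.71071545e-01 -2.38787239e-01 -8.41851405e-04]
 [-2.38786158e-01  9.71071420e-01 -1.21165846e-03]
 [ 1.10682642e-03 -9.75584592e-04 -9.99998912e-01]] [0.13115538 1.48602552 0.43545667] 0.0005171954831604567
```

View pics/w1.png

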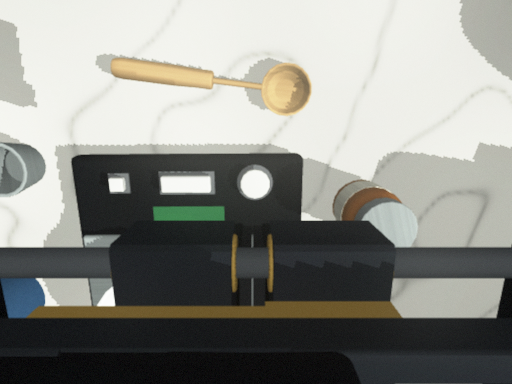

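The wrist view shows the round at (255,183), the bar at (186,184) and the square at (117,184), all level in the image. The fingers are shut.

```bash
python3 - <<'E'
from h import *
d=np.load("w1.npz"); c=dict(K=d["K"],camera_from_world=d["T"])
for n,u,v in (("round",255,183.5),("bar",186,184),("sq",117,184)): print(n,ray("",u,v,.037,c))
print(env.nose_length)
E
```

```text
round [0.52345864 0.13762285 0.037     ]
bar [0.54052288 0.07089774 0.037     ]
sq [0.55710691 0.00399215 0.037     ]
0.011
```

Both cameras agree to about 1 mm. Now I'll descend to about 6 mm above the cap.

```bash
python3 -m creep '[[[0,0,0],[-0.001,0.0015,-0.02],1],[[0,0,0],[0,0,-0.025],1],[[0,0,0],[0,0,-0.025],1],[[0,0,0],[0,0,-0.025],1],[[0,0,0],[0,0,-0.025],1],[[0,0,0],[0,0,-0.015],1],[[0,0,0],[0,0,-0.01],1],[[0,0,0],[0,0,-0.003],1],[[0,0,0],[0,0,0],1],[[0,0,0],[0,0,0],1],[[0,0,0],[0,0,0],1]]'
```

```text
time: 2.73
position: [0.5232, 0.1405, 0.0567]
ee_rot: [[-0.97, -0.243, 0.002], [-0.243, 0.97, 0.001], [-0.002, 0.0, -1.0]]
ft_force: [0.1, -0.3, -0.6]
grip_width: 0.0004
```

```bash
python3 -m creep '[[[0,0,0],[0,0,0],1],[[0,0,0],[0,0,0],1]]'; python3 -m creep '[[[0,0,0],[0,0,0],1]]'; python3 - <<'E'
from h import *
import cv2
for k in range(4):
    f=imaging.grab_frame("side"); s=env.read_state(); print(s['position'],s['ft_force'])
i=cv2.cvtColor(f,cv2.COLOR_RGB2BGR)[170:300,190:330]; cv2.imwrite("pics/s1.png",cv2.resize(i,None,fx=4,fy=4,interpolation=cv2.INTER_CUBIC))
E
```

```text
time: 2.9
position: [0.523, 0.1402, 0.0563]
ee_rot: [[-0.97, -0.243, 0.001], [-0.243, 0.97, 0.001], [-0.001, 0.0, -1.0]]
ft_force: [-0.4, 0.1, -0.7]
grip_width: 0.0008
time: 2.98
position: [0.5228, 0.1401, 0.0561]
ee_rot: [[-0.97, -0.243, 0.001], [-0.243, 0.97, 0.0], [-0.001, 0.0, -1.0]]
ft_force: [0.5, -0.9, 0.3]
grip_width: 0.0002
[0.52274237 0.14005844 0.05591682] [-0.03770706  0.48621533 -0.3995319 ]
[0.52262892 0.13998974 0.05577793] [0.02157155 0.32371912 0.58471297]
[0.52258694 0.14000204 0.05569294] [ 0.34016298 -0.42386036  0.02245082]
[0.52255074 0.13994166 0.05562396] [-0.44440414  0.0998708  -0.5145445 ]
```

View pics/s1.png

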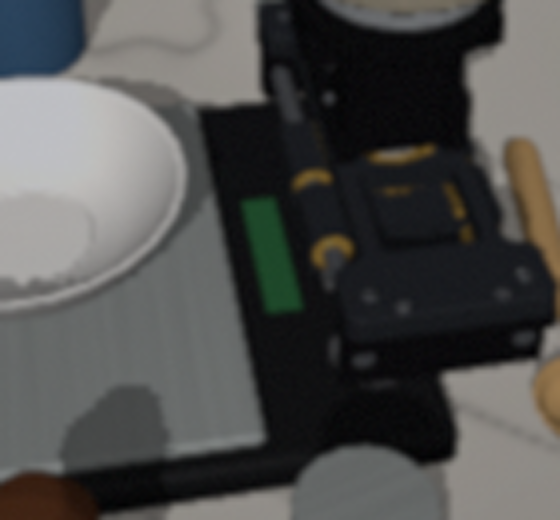

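The side view shows the gripper over the round button, well clear of bowl and jar; the jar hides the cap itself. The arm settles slowly, so I'll press in small steps and watch height and force.

```bash
python3 -m creep '[[[0,0,0],[0.0005,-0.002,-0.002],1],[[0,0,0],[0,0,-0.002],1],[[0,0,0],[0,0,-0.002],1],[[0,0,0],[0,0,-0.002],1],[[0,0,0],[0,0,0],1],[[0,0,0],[0,0,0],1],[[0,0,0],[0,0,0],1],[[0,0,0],[0,0,0],1]]'; python3 -m creep '[[[0,0,0],[0,0,-0.001],1],[[0,0,0],[0,0,-0.001],1],[[0,0,0],[0,0,0],1],[[0,0,0],[0,0,0],1],[[0,0,0],[0,0,0],1],[[0,0,0],[0,0,0],1]]'
```

```text
time: 3.85
position: [0.523, 0.138, 0.0476]
ee_rot: [[-0.97, -0.243, 0.0], [-0.243, 0.97, -0.0], [0.0, -0.0, -1.0]]
ft_force: [-0.5, -0.7, 0.7]
grip_width: 0.0005
time: 4.35
position: [0.5231, 0.138, 0.0456]
ee_rot: [[-0.97, -0.243, 0.0], [-0.243, 0.97, 0.0], [-0.0, -0.0, -1.0]]
ft_force: [-1.2, 0.2, 2.6]
grip_width: 0.0005
```

```bash
python3 -m creep '[[[0,0,0],[0,0,-0.001],1],[[0,0,0],[0,0,-0.0013],1],[[0,0,0],[0,0,0],1],[[0,0,0],[0,0,0],1],[[0,0,0],[0,0,0],1]]'; python3 -m creep '[[[0,0,0],[0,0,0],1],[[0,0,0],[0,0,0],1]]';python3 -m creep '[[[0,0,0],[0,0,0],1]]'
```

```text
time: 4.77
position: [0.5231, 0.138, 0.0433]
ee_rot: [[-0.97, -0.243, 0.0], [-0.243, 0.97, 0.0], [-0.0, -0.0, -1.0]]
ft_force: [-0.1, -0.3, 4.1]
grip_width: 0.0006
time: 4.93
position: [0.5231, 0.138, 0.0433]
ee_rot: [[-0.97, -0.243, 0.0], [-0.243, 0.97, 0.0], [-0.0, -0.0, -1.0]]
ft_force: [-0.5, -0.5, 3.2]
grip_width: 0.0005
time: 5.02
position: [0.5231, 0.138, 0.0433]
ee_rot: [[-0.97, -0.243, 0.0], [-0.243, 0.97, 0.0], [-0.0, 0.0, -1.0]]
ft_force: [-0.0, 0.2, 3.6]
grip_width: 0.0007
```

That is about 4.7 mm down at about 3.5 N, which matches the spring. I'll let it up, then check the display.

```bash
python3 -m creep '[[[0,0,0],[0,0,0.002],1],[[0,0,0],[0,0,0.003],1],[[0,0,0],[0,0,0.005],1],[[0,0,0],[0,0,0.015],1],[[0,0,0],[0,0,0.02],1],[[0,0,0],[0,0,0.02],1],[[0,0,0],[0,0,0.01],1],[[0,0,0],[0,0,0],1],[[0,0,0],[0,0,0],1]]'
python3 - <<'E'
from h import *
import cv2
a=cv2.cvtColor(imaging.grab_frame("wrist"),cv2.COLOR_RGB2BGR)
b=cv2.cvtColor(imaging.grab_frame("side"),cv2.COLOR_RGB2BGR)[150:330,130:350]
b=cv2.resize(b,(469,384),interpolation=cv2.INTER_CUBIC)
j=np.hstack([a,b]); cv2.imwrite("pics/c1.png",cv2.resize(j,None,fx=.8,fy=.8))
E
```

```text
time: 5.77
position: [0.5229, 0.1381, 0.1182]
ee_rot: [[-0.97, -0.243, 0.0], [-0.243, 0.97, 0.0], [-0.0, 0.0, -1.0]]
ft_force: [-0.7, -0.2, -0.2]
grip_width: 0.0005
```

View pics/c1.png

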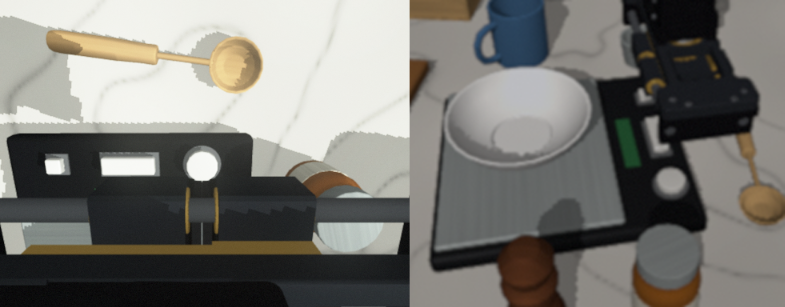

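In the side view the round cap stands up again and bowl and jar are in place; the display stays blank. Next is the bar.

```bash
python3 -m creep '[[[0,0,0],[0.005,-0.0225,0],1],[[0,0,0],[0.006,-0.0225,0],1],[[0,0,0],[0.006,-0.0225,0],1],[[0,0,0],[0,0,-0.015],1],[[0,0,0],[0,0,-0.02],1],[[0,0,0],[0,0,-0.015],1],[[0,0,0],[0,0,-0.01],1],[[0,0,0],[0,0,-0.003],1],[[0,0,0],[0,0,0],1],[[0,0,0],[0,0,0],1],[[0,0,0],[0,0,0],1],[[0,0,0],[0,0,0],1]]'
```

```text
time: 6.87
position: [0.5406, 0.0707, 0.0561]
ee_rot: [[-0.97, -0.243, 0.001], [-0.243, 0.97, 0.0], [-0.001, 0.0, -1.0]]
ft_force: [0.9, 0.1, 0.6]
grip_width: 0.0002
```

```bash
python3 -m creep '[[[0,0,0],[-0.0005,0,-0.002],1],[[0,0,0],[0,0,-0.002],1],[[0,0,0],[0,0,-0.002],1],[[0,0,0],[0,0,-0.002],1],[[0,0,0],[0,0,-0.0015],1],[[0,0,0],[0,0,0],1],[[0,0,0],[0,0,0],1],[[0,0,0],[0,0,0],1],[[0,0,0],[0,0,0],1]]'; python3 -m creep '[[[0,0,0],[0,0,-0.001],1],[[0,0,0],[0,0,-0.0008],1],[[0,0,0],[0,0,0],1],[[0,0,0],[0,0,0],1],[[0,0,0],[0,0,0],1],[[0,0,0],[0,0,0],1]]'
```

```text
time: 7.62
position: [0.5395, 0.0705, 0.0458]
ee_rot: [[-0.97, -0.243, -0.0], [-0.243, 0.97, 0.0], [-0.0, 0.0, -1.0]]
ft_force: [-1.3, -0.2, 2.4]
grip_width: 0.0002
time: 8.12
position: [0.5396, 0.0705, 0.044]
ee_rot: [[-0.97, -0.243, 0.0], [-0.243, 0.97, 0.0], [-0.0, 0.0, -1.0]]
ft_force: [-0.2, 0.9, 2.8]
grip_width: 0.0002
```

```bash
python3 -m creep '[[[0,0,0],[0,0,-0.0008],1],[[0,0,0],[0,0,0],1],[[0,0,0],[0,0,0],1],[[0,0,0],[0,0,0],1]]'; python3 -m creep '[[[0,0,0],[0,0,0],1]]'; python3 -m creep '[[[0,0,0],[0,0,0.002],1],[[0,0,0],[0,0,0.003],1],[[0,0,0],[0,0,0.005],1],[[0,0,0],[0,0,0.015],1],[[0,0,0],[0,0,0.025],1],[[0,0,0],[0,0,0.03],1],[[0,0,0],[0,0,0.03],1],[[0,0,0],[0,0,0.03],1],[[0,0,0],[0,0,0.02],1],[[0,0,0],[0,0,0],1],[[0,0,0],[0,0,0],1],[[0,0,0],[0,0,0],1]]'
python3 - <<'E'
from h import *
import cv2
a=cv2.cvtColor(imaging.grab_frame("wrist"),cv2.COLOR_RGB2BGR)
b=cv2.cvtColor(imaging.grab_frame("side"),cv2.COLOR_RGB2BGR)[150:330,130:350]
b=cv2.resize(b,(469,384),interpolation=cv2.INTER_CUBIC)
j=np.hstack([a,b]); cv2.imwrite("pics/c2.png",cv2.resize(j,None,fx=.8,fy=.8))
E
```

```text
time: 8.45
position: [0.5396, 0.0705, 0.0432]
ee_rot: [[-0.97, -0.243, 0.0], [-0.243, 0.97, 0.0], [-0.0, 0.0, -1.0]]
ft_force: [-0.5, 1.0, 3.9]
grip_width: 0.0008
time: 8.53
position: [0.5396, 0.0705, 0.0432]
ee_rot: [[-0.97, -0.243, 0.0], [-0.243, 0.97, 0.0], [-0.0, -0.0, -1.0]]
ft_force: [-1.8, 0.5, 4.1]
grip_width: 0.0003
time: 9.53
position: [0.539, 0.0703, 0.2025]
ee_rot: [[-0.97, -0.243, -0.001], [-0.243, 0.97, -0.0], [0.001, -0.0, -1.0]]
ft_force: [0.1, 0.5, -0.1]
grip_width: 0.0004
```

View pics/c2.png

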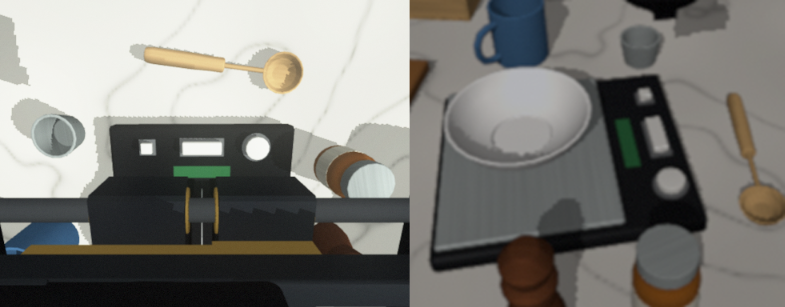

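All three caps are up, nothing on the counter has moved, and the arm is clear with no measurable force. Handing in.

```bash
python3 -c "
from plant import workorder; print(workorder.sign_off())"
```

```text
the job is handed in; nothing more can be done
None
```

I pressed the round wake button and let it come up, then did the same with the bar button. I then withdrew 160 mm straight up and handed the job in at about 9.6 s.

| Button | Pressed down (from TCP height) | Force |
|---|---|---|
| Round (wake) | about 4.7 mm | about 3.5 N |
| Bar (zero) | about 4.8 mm | about 4 N |

- **Last checks:** The final pictures show all three caps up. The bowl, plate, jar, cup and spoon look unmoved. The wrist force was within its noise of about 0.5 N.
- **Not confirmed:** The display was blank in every picture, before and after, so I judged the presses only by depth and force. I had no direct reading of the button joints.
- **Small disagreement:** The arm settled slowly, leaving it about 2 mm off in y above the round button. I corrected that before pressing.

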